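# Open the inlet of a gas meter whose cap may be left-hand threaded

## Robot

A 6-joint arm with a two-finger parallel gripper is mounted at the origin on the work surface. World frame = base frame: x ahead of the robot, y to its left, z up, the work surface at z = 0. Lengths are in m, angles in rad, forces in N, time in s.
With the tool pointing down it reaches from about 0.35 to 0.775 m from the base axis. Payload 5.5 kg.
Tool frame: the origin (TCP) lies between the finger pads; the fingertips stand 22 mm ahead of it and the grasp point (between the pads) lies 3 mm ahead of it; z points along the fingers, y is the line along which they close (so a half turn about z gives the same grasp; the last joint's range is limited). The gripper opens to 85 mm and grips with 20 to 120 N. Pads are 22 mm wide; open, the fingers measure 114 mm over their backs; the gripper's body (76 mm by 85 mm) begins 54 mm behind the grasp point. The pads swing forward as they close: fully open they stand 13 mm farther back than shut.
Start: joints at [1.139, 0.313, 0.046, 1.304, 0, 1.431], TCP at [0.165, 0.551, 0.253] pointing down, gripper open.
Joint ranges: [-2.76, 2.76], [-0.86, 1.69], [-1.03, 1.26], [-2.2, 2.34], [-1.47, 1.5], [-3.14, 3.14]. Speed limits (rad/s): [2.57, 2.57, 3.14, 3.14, 3.14, 3.14].

## Interface

Orientations are given as a unit quaternion [w, x, y, z].
In Python, from workcell import env gives the robot as it stands.
- The arm moves only by the shell command python3 nudge.py [OPENING] [FORCE], which reads ROWS from standard input. ROWS is a JSON list of rows, 1 to 8 of them, each an object with the fields pos (a list: dx, dy, dz in units of 5 mm), turn_vec (a list: a rotation vector rx, ry, rz in units of 0.1 rad); a field left out counts as zero; each row is the pose to reach, as a shift and turn from the pose commanded when the command began, along the tool's axes at that moment; what a row does not reach only later rows make up. A row lasts 1/8 s, in which the tool goes at most 0.0625 m and 0.188 rad, less where a joint would pass 70% of its speed; a pose out of reach is approached as far as the arm can. OPENING is the finger opening in m, set as the command begins (- or left out keeps the last). The fingers move at their own pace and stop on an object; FORCE is the grip in N (left out, the last holds). Time passes only in rows, so rows that do not move let the fingers close. It prints the time, the measured TCP pose, the force, the opening and the grip force at its end. Input that does not fit is refused with a message, and nothing moves.
- env.get_state(): the state, without advancing time (a new reading comes with each control period).
- env.read_camera(name): name is "scene" or "side" or "wrist"; returns a dict with "image" (480x640x3 uint8, red, green, blue), "K" (3x3 intrinsics, pixels), "D" ([k1, k2, p1, p2, k3] as OpenCV has them; the pictures are not rectified), "R" (3x3) and "t" (3): a world point X has camera coordinates R X + t. Camera axes: x right, y down, z forward; pixel columns grow to the right and rows downward; lengths in m; the calibration is good to about 2 mm. A picture is of the moment at which its call begins. There is no depth.
- env.hand_in(): hands the job in; it is judged then, once.
The state is a dict: "clock": time; "joint_pos": joint angles; "qvel": joint speeds; "tau": joint torques, N m; "tcp_pos": TCP position; "orientation": TCP orientation; "wrist_force": force on the tool from outside, world axes, zero at the start; "ft_torque": the same for the moment, N m; "finger_gap": finger opening in m; "grip_force": force on a finger pad.
Only numpy, scipy, OpenCV 4.12 (cv2) and the standard library are available. Lean on these libraries where they do the work, as an engineer would, in place of code of your own. Each camera call takes 0.05 s, during which the arm holds its last target. There are 200 camera calls.

## Task

The spanner left lying across the caps of the gas meter is in the way: put it back flat in its own empty slot in the tool tray, jaw at the slot's wide end, and let go of it. Then unscrew the cap of the meter's inlet, the port at the tail of the flow arrow; nobody knows whether it has an ordinary or a left-hand thread, so try it both ways, and when it is free lift it off. Finish while holding the cap upright, about 5 cm or more above where it sat, over its port; leave the outlet's cap screwed down as it is and everything else where it lies.

Things in the scene. Friction and masses are not known exactly. Their poses are not given: they have to be found in the camera images.
- meter: White gas meter, fixed: body 156 x 196 mm (x, y), flange 170 x 210 mm at 104 mm height, top face at 165 mm. Origin: centre of its underside; z up. The grey counter box with its row of number wheels sticks out of the -x face, to x = -102 mm. The two ports stand on its y axis. A dark flow arrow on the top, at x = +48 mm, points from inlet to outlet, along -y.
- inlet (a point): Centre of the foot of the inlet port, on the meter's top face, at (0, 55, 165) mm in the meter's frame: the left one seen from the counter side, at the arrow's tail.
- outlet (a point): Centre of the foot of the outlet port, at (0, -55, 165) mm in the meter's frame, at the arrow's head.
- cap_a: Black ribbed screw cap, 43 mm across, 28 mm tall, 45 g, same look as cap_b. Origin: centre of its skirt rim, 16 mm above the meter's top face when screwed down (crown at 44 mm); z is its axis, up. It may be on the inlet or the outlet: see which of these points it stands over. Screwed down it cannot be lifted; once loose it lifts straight up. It stays as turned when let go.
- cap_b: Black ribbed screw cap, 43 mm across, 28 mm tall, 45 g, same look as cap_a. Origin: centre of its skirt rim, 16 mm above the meter's top face when screwed down (crown at 44 mm); z is its axis, up. It may be on the inlet or the outlet: see which of these points it stands over. Screwed down it cannot be lifted; once loose it lifts straight up. It stays as turned when let go.
- port_a: Steel threaded port under cap_a, fixed: 40 mm tall, thread 34 mm across, 43 mm collar 10 mm high. Origin: foot centre. Thread right-hand (cap loosens anticlockwise seen from above) or left-hand, never the same as port_b, unmarked, new at each start. Wrong way: stops firmly within about 0.2 rad. Right way: snug at first, then easy, rises 3 mm, free after 1.2 to 1.5 rad, next stop past 2 rad.
- port_b: Steel threaded port under cap_b, fixed: 40 mm tall, thread 34 mm across, 43 mm collar 10 mm high. Origin: foot centre. Thread right-hand (cap loosens anticlockwise seen from above) or left-hand, never the same as port_a, unmarked, new at each start. Wrong way: stops firmly within about 0.2 rad. Right way: snug at first, then easy, rises 3 mm, free after 1.2 to 1.5 rad, next stop past 2 rad.
- spanner: Steel spanner 220 mm long, 10 mm thick, 240 g, lying flat across both caps (underside 209 mm above the table). Shank 18 mm wide from x = -87 to +65 mm; open jaw 50 mm wide at the +x end; ring 32 mm across at the -x end. Origin: middle of its underside, within 10 mm of its centre of mass; x along it to the jaw, z up. The shank can be gripped between the caps.
- spanner_jaw (a point): Middle of the spanner's jaw, 93 mm from its origin along +x.
- tray: Grey tool tray 270 x 200 mm, rim 24 mm high, floor 4 mm thick, fixed. Slotted end blocks 22 mm high; between them (x = -45 to +50 mm) an open trench for fingers runs across. The slot at y = +46 mm is empty: the spanner's. A screwdriver lies at y = -22 mm, a small spanner at y = -66 mm. Origin: centre of its underside; x along the slots, z up.
- slot (a point): Middle of the spanner's slot on the tray's floor, at (0, 46, 4) mm in the tray's frame; axes as the tray's. The slot is 254 mm long, 58 mm wide from x = +50 mm on (for the jaw), 42 mm wide below x = -45 mm (for the ring). The spanner is home when its origin is here and its x lies along the tray's +x.
- union_nut: Brass hexagon nut, 48 mm across flats, 22 mm tall, loose on the table. Leave alone.
- tailpiece: Brass pipe tail standing on the table, 36 mm across, 55 mm tall. Leave alone.
- tape_roll: White reel of thread tape lying flat, 52 mm across, 13 mm tall. Leave alone.
- polish_tin: Shoe polish tin, 75 mm across, 24 mm tall. Leave alone.
- shoe_brush: Wooden shoe brush, 150 x 48 x 44 mm. Leave alone.
- keys: Two keys on a ring with a black fob, about 100 mm long, 5 mm high. Leave alone.
- screwdriver: Screwdriver 190 mm long, black handle 26 mm thick, in the tray. Leave alone.
- small_spanner: Small spanner 180 mm long, 38 mm wide at the jaw, in the tray. Leave alone.

How it is judged:
On the way, in this order (a step that is already met when the one before it is completed fails the run):
1. the spanner lies flat in its own slot, jaw at the wide end, let go, with both caps still screwed down (x of spanner in the frame of slot between -0.014 and 0.014 m and y of spanner in the frame of slot between -0.011 and 0.011 m and z of spanner in the frame of slot between -0.005 and 0.005 m and x of spanner_jaw in the frame of slot above 0.05 m and angle between the x axis of spanner and the x axis of tray, either way round below 0.12 rad and contact force between the fingers and spanner below 0.1 N and distance of each of cap_a, cap_b from where it was at the start of the episode below 0.006 m), for 0.2 s.
2. the inlet's cap has been turned loose on its port (((horizontal distance between port_a and inlet below 0.03 m and angle between the x axis of cap_a and the x axis of port_a, either way round above 0.7 rad and z of cap_a in the frame of port_a below 0.03 m) or (horizontal distance between port_b and inlet below 0.03 m and angle between the x axis of cap_b and the x axis of port_b, either way round above 0.7 rad and z of cap_b in the frame of port_b below 0.03 m))), for 0.02 s.
3. the inlet's cap is off and held in the fingers above its port, the outlet's cap still screwed down (((horizontal distance between port_a and inlet below 0.03 m and z of cap_a in the frame of port_a above 0.05 m and contact force between the fingers and cap_a above 1 N and horizontal distance between cap_a and port_a below 0.08 m and angle between cap_a's own z axis and vertical below 0.35 rad and contact force between cap_a and port_a below 0.1 N and contact force between cap_a and meter below 0.1 N and distance of cap_b from where it was at the start of the episode below 0.006 m and angle between the x axis of cap_b and the x axis of port_b, either way round below 0.3 rad) or (horizontal distance between port_b and inlet below 0.03 m and z of cap_b in the frame of port_b above 0.05 m and contact force between the fingers and cap_b above 1 N and horizontal distance between cap_b and port_b below 0.08 m and angle between cap_b's own z axis and vertical below 0.35 rad and contact force between cap_b and port_b below 0.1 N and contact force between cap_b and meter below 0.1 N and distance of cap_a from where it was at the start of the episode below 0.006 m and angle between the x axis of cap_a and the x axis of port_a, either way round below 0.3 rad))), for 0.1 s.
At the end, for the whole second after the job is handed in: Inlet cap gripped and still, upright (0.35 rad), at least 34 mm above its seat and within 80 mm sideways of its port, touching neither port nor meter; outlet cap as it was (6 mm, 0.3 rad); spanner let go, flat in its slot (14 mm along, 11 mm across, 0.12 rad), jaw at the wide end (x of spanner in the frame of slot between -0.014 and 0.014 m and y of spanner in the frame of slot between -0.011 and 0.011 m and z of spanner in the frame of slot between -0.005 and 0.005 m and x of spanner_jaw in the frame of slot above 0.05 m and angle between the x axis of spanner and the x axis of tray, either way round below 0.12 rad and contact force between the fingers and spanner below 0.1 N and ((horizontal distance between port_a and inlet below 0.03 m and z of cap_a in the frame of port_a above 0.05 m and contact force between the fingers and cap_a above 1 N and horizontal distance between cap_a and port_a below 0.08 m and angle between cap_a's own z axis and vertical below 0.35 rad and contact force between cap_a and port_a below 0.1 N and contact force between cap_a and meter below 0.1 N and linear speed of cap_a below 0.03 m/s and distance of cap_b from where it was at the start of the episode below 0.006 m and angle between the x axis of cap_b and the x axis of port_b, either way round below 0.3 rad) or (horizontal distance between port_b and inlet below 0.03 m and z of cap_b in the frame of port_b above 0.05 m and contact force between the fingers and cap_b above 1 N and horizontal distance between cap_b and port_b below 0.08 m and angle between cap_b's own z axis and vertical below 0.35 rad and contact force between cap_b and port_b below 0.1 N and contact force between cap_b and meter below 0.1 N and linear speed of cap_b below 0.03 m/s and distance of cap_a from where it was at the start of the episode below 0.006 m and angle between the x axis of cap_a and the x axis of port_a, either way round below 0.3 rad))); the arm keeps its last pose, push and grip.
It fails at once if the outlet's cap is unscrewed or knocked about ((horizontal distance between port_a and inlet below 0.03 m and (distance of cap_b from where it was at the start of the episode above 0.01 m or angle between the x axis of cap_b and the x axis of port_b, either way round above 0.5 rad)) or (horizontal distance between port_b and inlet below 0.03 m and (distance of cap_a from where it was at the start of the episode above 0.01 m or angle between the x axis of cap_a and the x axis of port_a, either way round above 0.5 rad))).
It fails at once if something else on the table or in the tray is pushed out of its place (by more than 30 mm) (distance of any of union_nut, tailpiece, tape_roll, polish_tin, shoe_brush, keys, screwdriver, small_spanner from where it was at the start of the episode above 0.03 m).
It also fails if it takes over 69 s, if anything falls off the work surface, if the arm or the gripper's body presses on something with over 40 N, if the wrist force passes 120 N, or if a joint passes its speed limit or range.

## Working session

There is one attempt and no reset: what is moved stays moved. The work goes in short steps, Python scripts to look and compute and a shell command to move; the robot and the scene stay as the last step left them, time stands still between calls to the robot, and variables do not carry over. Pictures are saved under pics/ and viewed, at most 10 in all, crops included, and the job is handed in when it is done.

```bash
ls; mkdir -p pics; python3 - <<'E'
from workcell import env
import cv2,pickle
d={}
for n in ("scene","side"):
    c=env.read_camera(n); d[n]=c; cv2.imwrite(f"pics/{n}0.png",c["image"][:,:,::-1])
    print(n,c["K"],c["D"],c["R"],c["t"])
pickle.dump(d,open("d0.pkl","wb"))
print(env.get_state())
E
```

```text
nudge.py
pics
workcell.py
scene [[606.06051105   0.         318.20855253]
 [  0.         606.06051105 234.0670481 ]
 [  0.           0.           1.        ]] [0.04844729 0.         0.         0.         0.        ] [[-0.8059312   0.59183095  0.01452675]
 [ 0.49417967  0.68605985 -0.53395537]
 [-0.32597753 -0.42315247 -0.84538786]] [ 0.43957106 -0.26351064  1.80969462]
side [[535.51007053   0.         326.35168634]
 [  0.         535.51007053 241.33885438]
 [  0.           0.           1.        ]] [-0.07573396  0.          0.          0.          0.        ] [[-0.8694405  -0.4937645   0.01642631]
 [-0.35496634  0.60122248 -0.7159123 ]
 [ 0.34361622 -0.62827394 -0.69799696]] [0.53948006 0.27719993 1.01130213]
{'clock': 0.1, 'joint_pos': array([1.13939416e+00, 3.13937110e-01, 4.50758319e-02, 1.30360663e+00,
       5.89194520e-06, 1.43116071e+00]), 'qvel': array([-0.00133497, -0.00114713,  0.00324764,  0.00032443, -0.00091866,
        0.00070653]), 'tau': array([ 2.47264878e-03, -4.81727636e+01,  2.99242795e+01,  1.28167271e-02,
       -1.62920787e-04,  4.63186694e-06]), 'tcp_pos': array([0.16524149, 0.55029669, 0.25248445]), 'orientation': array([-2.38231861e-04,  1.45366328e-01,  9.89377548e-01, -8.01125217e-04]), 'wrist_force': array([ 0.14415206,  0.25676723, -0.2909411 ]), 'ft_torque': array([-0.02855112, -0.0081441 , -0.00558077]), 'grip_force': 0.0, 'finger_gap': 0.08531097311866077}
```
View pics/scene0.png

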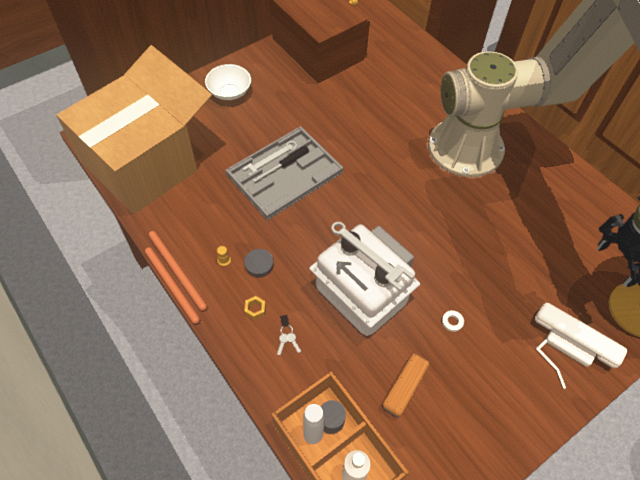

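View pics/side0.png

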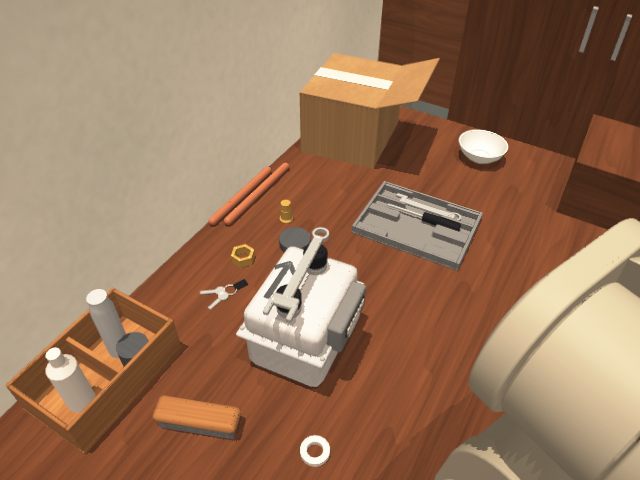

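Both views show the meter (scene px ~365,275; side ~300,310) with the spanner across its caps. The jaw lies at the arrow's tail (inlet side). The tray is at scene (285,170), side (418,222), with the empty slot nearest the robot. I'll enlarge these areas for exact pixels.

```bash
cat > h.py <<'E'
import numpy as np,cv2
from workcell import env
def und(c,p): return cv2.undistortPoints(np.array(p,float).reshape(-1,1,2),c["K"],c["D"]).reshape(-1,2)
def ray(c,p):
    R,t=c["R"],np.array(c["t"]); d=np.c_[und(c,p),np.ones(len(und(c,p)))]@R
    return -R.T@t, d
def plane(c,p,z):
    o,d=ray(c,p); return o+d*((z-o[2])/d[:,2])[:,None]
def tri(cs,ps):
    A=np.zeros((3,3));b=np.zeros(3);L=[]
    for c,p in zip(cs,ps):
        o,d=ray(c,[p]); d=d[0]/np.linalg.norm(d[0]); M=np.eye(3)-np.outer(d,d);A+=M;b+=M@o;L.append((o,M))
    x=np.linalg.solve(A,b); return x,[np.linalg.norm(M@(x-o)).round(4) for o,M in L]
def proj(c,X): return cv2.projectPoints(np.array(X,float).reshape(-1,3),cv2.Rodrigues(np.array(c["R"]))[0],np.array(c["t"]),c["K"],c["D"])[0].reshape(-1,2)
def crop(im,x,y,w,h,s):
    return cv2.resize(im[y:y+h,x:x+w,::-1],None,fx=s,fy=s,interpolation=cv2.INTER_CUBIC)
E
python3 - <<'E'
from h import *; import pickle
d=pickle.load(open("d0.pkl","rb")); a,b=d["scene"]["image"],d["side"]["image"]
T=lambda n,x,y,w,h:crop(d[n]["image"],x,y,w,h,3)
# each 130x100 ->390x300
o=np.vstack([np.hstack([T("scene",300,212,130,100),T("side",237,215,130,100)]),np.hstack([T("scene",218,120,130,100),T("side",350,172,130,100)])])
cv2.imwrite("pics/crop0.png",o)
E
```

View pics/crop0.png

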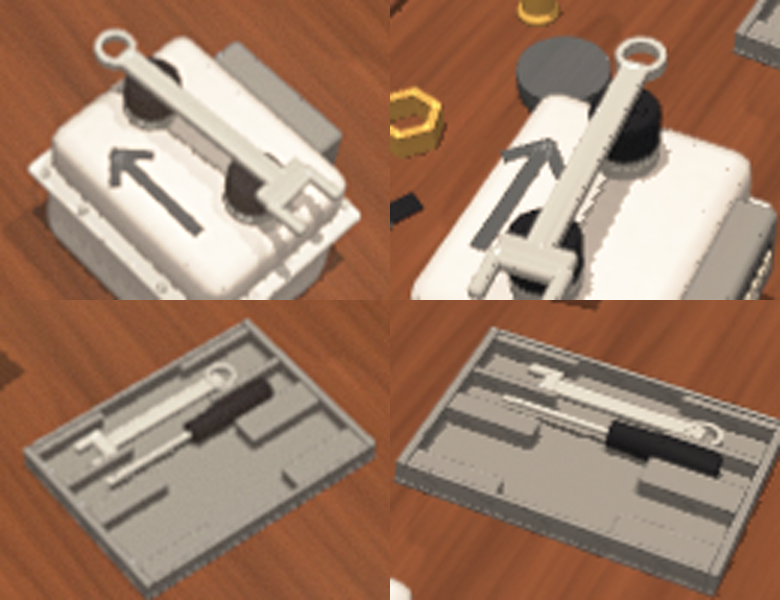

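Crops show: ring centre at scene crop (115,47) / side (640,57); jaw near (305,195)/(522,265); arrow tail (197,232)/(475,246), head (113,150)/(552,140). Tray rim corners: scene (248,320),(25,452),(150,595),(375,440); side (493,329),(398,465),(716,580) and (780+). The wide end is at scene left, side left.

```bash
python3 - <<'E'
from h import *; import pickle
d=pickle.load(open("d0.pkl","rb")); cs=[d["scene"],d["side"]]
def M(s,t): return (300+s[0]/3,212+s[1]/3),(237+(t[0]-390)/3,215+t[1]/3)
def Y(s,t): return (218+s[0]/3,120+(s[1]-300)/3),(350+(t[0]-390)/3,172+(t[1]-300)/3)
for n,p in dict(ring=M((115,47),(640,57)),jawneck=M((262,172),(556,243)),prongR=M((343,188),(570,290)),arrowtail=M((197,232),(475,246)),arrowtip=M((113,150),(552,140)),
  tA=Y((248,320),(780,416)),tB=Y((25,452),(493,329)),tC=Y((150,595),(398,468)),tD=Y((375,440),(716,585))).items():
    x,r=tri(cs,p); print(n,x.round(4),r)
# scene-only tray corners at z=.024
for p in [(248,320),(25,452),(150,590),(375,440)]: print(plane(cs[0],[Y(p,(0,0))[0]],.024).round(4))
for p in [(493,329),(398,465),(716,580)]: print('side',plane(cs[1],[Y((0,0),p)[1]],.024).round(4))
E
```

```text
ring [0.5748 0.1125 0.2138] [np.float64(0.0017), np.float64(0.0017)]
jawneck [0.5468 0.2564 0.2001] [np.float64(0.003), np.float64(0.003)]
prongR [0.5139 0.3024 0.2219] [np.float64(0.0096), np.float64(0.0096)]
arrowtail [0.6038 0.2554 0.1633] [np.float64(0.0017), np.float64(0.0017)]
arrowtip [0.6112 0.1607 0.1627] [np.float64(0.003), np.float64(0.003)]
tA [ 0.3705 -0.3269  0.0322] [np.float64(0.0033), np.float64(0.0033)]
tB [ 0.6316 -0.325   0.0185] [np.float64(0.004), np.float64(0.004)]
tC [ 0.6235 -0.1261  0.0118] [np.float64(0.0055), np.float64(0.0055)]
tD [ 0.3536 -0.141   0.0132] [np.float64(0.0012), np.float64(0.0012)]
[[ 0.3689 -0.3293  0.024 ]]
[[ 0.6358 -0.3164  0.024 ]]
[[ 0.6275 -0.1176  0.024 ]]
[[ 0.3585 -0.1357  0.024 ]]
side [[ 0.6285 -0.324   0.024 ]]
side [[ 0.6189 -0.1243  0.024 ]]
side [[ 0.3541 -0.1336  0.024 ]]
```

```bash
cat >> h.py <<'E'
from scipy.spatial.transform import Rotation as Ro
def tool():
    s=env.get_state(); q=s["orientation"]; R=Ro.from_quat([q[1],q[2],q[3],q[0]]).as_matrix()
    return s["tcp_pos"],R
def go(p,yaw=None):
    """row that brings the tool to p, pointing down, tool y at world angle yaw"""
    P,R=tool()
    y0=np.arctan2(R[1,1],R[0,1])
    if yaw is None: yaw=y0
    y=np.array([np.cos(yaw),np.sin(yaw),0]); z=np.array([0,0,-1.]); T=np.c_[np.cross(y,z),y,z]
    print("row",[*(R.T@(np.array(p)-P)).round(4)],Ro.from_matrix(R.T@T).as_rotvec().round(3),"yaw now %.3f"%y0, "tcp",P.round(4))
E
python3 -c "
from h import *
go((.56,.17,.42),.19)"
```

```text
row [np.float64(-0.4874), np.float64(-0.251), np.float64(-0.1672)] [-2.000e-03  1.000e-03  1.089e+00] yaw now 1.279 tcp [0.1652 0.5503 0.2525]
```

The manual's scale: shifts go in units of 5 mm and turns go in units of 0.1 rad. Converting my numbers, -0.487 m is -97.4, -0.251 m is -50.2, 1.09 rad is 10.9.

```bash
echo '[{"pos":[-6,-3,-12],"turn_vec":[0,0,1]},{"pos":[-12,-6,-22],"turn_vec":[0,0,2]},{"pos":[-97.4,-50.2,-33.4],"turn_vec":[0,0,10.9]},{"pos":[-97.4,-50.2,-33.4],"turn_vec":[0,0,10.9]},{"pos":[-97.4,-50.2,-33.4],"turn_vec":[0,0,10.9]},{"pos":[-97.4,-50.2,-33.4],"turn_vec":[0,0,10.9]},{"pos":[-97.4,-50.2,-33.4],"turn_vec":[0,0,10.9]},{"pos":[-97.4,-50.2,-33.4],"turn_vec":[0,0,10.9]}]' | python3 nudge.py 0.085 60
python3 -c "
from h import *
go((.56,.17,.42),.19)"
```

```text
clock: 1.1
tcp_pos: [0.4811, 0.2457, 0.4064]
orientation: [-0.0, 0.638, 0.77, -0.0]
wrist_force: [0.8, 0.9, 0.2]
finger_gap: 0.0853
grip_force: 0.0
row [np.float64(-0.0891), np.float64(0.0634), np.float64(-0.0136)] [-0.    -0.    -0.002] yaw now 0.188 tcp [0.4811 0.2457 0.4064]
```

In the tool's units: -0.085 m is -17, 0.06 m is 12.

```bash
echo '[{"pos":[-17,12,-2.6]},{"pos":[-17,12,-2.6]},{"pos":[-17,12,-2.6]},{"pos":[-17,12,-2.6]}]' | python3 nudge.py
python3 - <<'E'
from h import *; import pickle
c=env.read_camera("wrist"); pickle.dump(c,open("w1.pkl","wb")); cv2.imwrite("pics/w1.png",c["image"][:,:,::-1])
print(-c["R"].T@c["t"],c["K"][0,0],c["D"],c["R"].round(3)); print(tool()[0])
E
```

```text
clock: 1.6
tcp_pos: [0.5546, 0.1752, 0.4189]
orientation: [-0.001, 0.637, 0.771, -0.0]
wrist_force: [0.3, 0.4, -0.2]
finger_gap: 0.0849
grip_force: 0.0
[0.53896598 0.25395996 0.53962497] 387.9992318595192 [-0.04281152  0.          0.          0.          0.        ] [[ 0.982  0.188 -0.002]
 [ 0.179 -0.933  0.313]
 [ 0.057 -0.308 -0.95 ]]
[0.55419874 0.17574311 0.41922754]
```

View pics/w1.png

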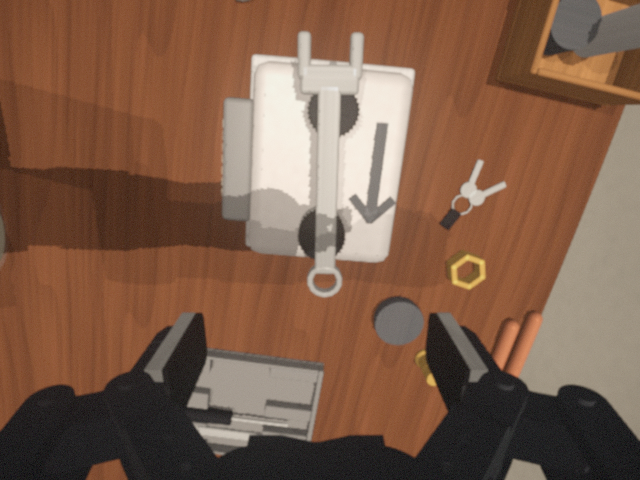

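The wrist view shows the whole meter: the spanner's ring at (325,281), neck at (329,88), prong tips at (305,35)/(357,35). The inlet cap is at (334,112), the outlet cap at (322,233), and the arrow runs from tail (381,124) to tip (371,221). The spanner sits with its jaw on the inlet side.

```bash
python3 - <<'E'
from h import *; import pickle
d=pickle.load(open("d0.pkl","rb")); w=pickle.load(open("w1.pkl","rb"))
g=w["image"].astype(int).sum(2)//3
for r in (110,130,160,180,225,240,281): print(r,g[r,300:360])
S,D=d["scene"],d["side"]
def M(s,t): return [(300+s[0]/3,212+s[1]/3),(237+(t[0]-390)/3,215+t[1]/3)]
for n,p in dict(ring=M((115,47),(640,57))+[(325,281)],tail=M((197,232),(475,246))+[(381,124)],tip=M((113,150),(552,140))+[(371,221)]).items():
    print(n,*[x if i else x.round(4) for i,x in enumerate(tri([S,D,w],p))])
    print('  side+wrist',tri([D,w],p[1:])[0].round(4),'scene+wrist',tri([S,w],[p[0],p[2]])[0].round(4))
for n,p,z in [('ring',(325,281),.217),('neck',(329,88),.219),('tipL',(305,35),.219),('tipR',(357,35),.219),('capin',(334,112),.209),('capout',(322,233),.209),('tail',(381,124),.165),('tip',(371,221),.165),('counterTL',(225,99),.16)]:
    print(n,plane(w,[p],z).round(4))
E
```

```text
110 [234 226 221 213 199 186 181 164 133 102  92  96  93  96  92  93 100 125
 156 179 197 207 209 208 204 206 206 208 209 211 212 211 211 210 211 214
 213 210 199 180 140 102  94  94  93  91  89  92  91  88  91  90  94  89
  89  87  88  92 129 182]
130 [237 237 237 237 238 237 236 231 218 198 186 182 182 181 172 149 127 142
 173 194 207 210 207 206 206 204 205 208 209 210 210 211 209 211 212 213
 211 205 187 150 111  97  94  94  94  93  92  89 106 150 190 202 208 215
 219 222 227 228 230 234]
160 [235 235 236 236 235 237 238 238 230 210 191 183 183 181 181 179 171 174
 192 202 208 206 205 205 204 206 207 209 208 209 209 209 208 210 211 210
 202 193 192 207 217 218 219 223 230 234 236 235 236 235 236 236 236 236
 237 236 236 235 237 237]
180 [235 233 234 233 234 233 234 234 228 210 189 179 180 180 180 175 168 175
 190 202 208 205 203 204 204 205 207 205 207 207 206 207 207 210 209 203
 191 187 205 216 219 218 218 219 224 230 234 235 235 235 235 235 236 235
 236 235 234 234 234 235]
225 [ 84  64  54  60  59  59  60  58  62  61  62  60  62  60  74  93 127 142
 147 150 148 146 147 146 14
[... 695 characters left out ...]
float64(0.0012), np.float64(0.0012)]
  side+wrist [0.5743 0.1108 0.2145] scene+wrist [0.5744 0.1109 0.2108]
tail [0.6025 0.255  0.1623] [np.float64(0.0021), np.float64(0.0021), np.float64(0.0024)]
  side+wrist [0.6005 0.2555 0.167 ] scene+wrist [0.6014 0.2546 0.1554]
tip [0.6116 0.1612 0.1633] [np.float64(0.0027), np.float64(0.0033), np.float64(0.0008)]
  side+wrist [0.61   0.1616 0.1673] scene+wrist [0.6123 0.1621 0.1614]
ring [[0.5739 0.1118 0.217 ]]
neck [[0.5449 0.2733 0.219 ]]
tipL [[0.5199 0.3068 0.219 ]]
tipR [[0.5581 0.3142 0.219 ]]
capin [[0.5527 0.2566 0.209 ]]
capout [[0.563  0.1537 0.209 ]]
tail [[0.5996 0.2549 0.165 ]]
tip [[0.612 0.162 0.165]]
counterTL [[0.4531 0.2496 0.16  ]]
```

```bash
python3 -c "
from h import *
go((.5576,.2044,.231),.174)"
```

```text
row [np.float64(0.0274), np.float64(0.0089), np.float64(0.1882)] [-0.001 -0.     0.016] yaw now 0.190 tcp [0.5542 0.1757 0.4192]
```

In the tool's units: 0.188 m is 37.6, 0.175 m is 35, 0.016 rad is 0.16.

```bash
echo '[{"pos":[5.4,1.8,12],"turn_vec":[0,0,0.16]},{"pos":[5.4,1.8,22],"turn_vec":[0,0,0.16]},{"pos":[5.4,1.8,30],"turn_vec":[0,0,0.16]},{"pos":[5.4,1.8,35],"turn_vec":[0,0,0.16]},{"pos":[5.4,1.8,37.6],"turn_vec":[0,0,0.16]},{"pos":[5.4,1.8,37.6],"turn_vec":[0,0,0.16]},{"pos":[5.4,1.8,37.6],"turn_vec":[0,0,0.16]}]' | python3 nudge.py 0.06
python3 -c "
from h import *
go((.5576,.2044,.231),.174)
c=env.read_camera('wrist');cv2.imwrite('pics/w2.png',c['image'][:,:,::-1])"
```

```text
clock: 2.52
tcp_pos: [0.5591, 0.2038, 0.233]
orientation: [0.001, 0.643, 0.766, 0.001]
wrist_force: [0.0, -0.3, 0.2]
finger_gap: 0.06
grip_force: 0.0
row [np.float64(0.0008), np.float64(-0.0014), np.float64(0.002)] [ 0.002 -0.    -0.   ] yaw now 0.174 tcp [0.5591 0.2038 0.233 ]
```

View pics/w2.png

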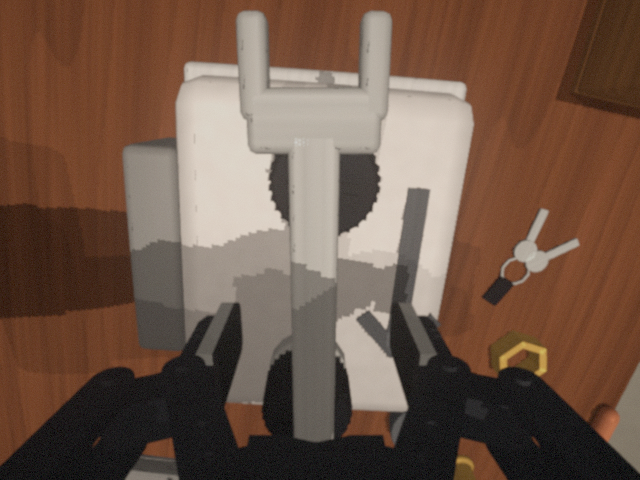

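The view shows the shank centred at column 314 between the fingers (inner edges ~240 and ~393, centre 317), with pads between the inlet cap (row 185) and the outlet cap (row 400).

```bash
python3 - <<'E'
from h import *; import pickle
w=pickle.load(open("w1.pkl","rb")); c=env.read_camera("wrist")
print(proj(c,[(.5591,.2038,.219),(.5591,.2038,.211)]))
for a,b in [((305,35),(252,14)),((357,35),(376,14)),((329,93),(314,140))]: print(tri([w,c],[a,b]))
for p in [(325,185),(309,402)]: print(plane(c,[p],.209))
E
```

```text
[[317.20162172 325.1085635 ]
 [317.10203215 315.0509986 ]]
(array([0.51999366, 0.30744767, 0.21919565]), [np.float64(0.0007), np.float64(0.0007)])
(array([0.55752874, 0.31302007, 0.22595604]), [np.float64(0.0002), np.float64(0.0002)])
(array([0.54615114, 0.27137295, 0.18585455]), [np.float64(0.0002), np.float64(0.0002)])
[[0.5526539  0.25741081 0.209     ]]
[[0.56351064 0.1574821  0.209     ]]
```

In the tool's units: 0.002 m is 0.4, -0.001 m is -0.2.

```bash
echo '[{"pos":[0,-0.2,0.4]},{"pos":[0,-0.2,0.4]},{"pos":[0,-0.2,0.4]},{"pos":[0,-0.2,0.4]},{"pos":[0,-0.2,0.4]},{"pos":[0,-0.2,0.4]}]' | python3 nudge.py 0.0 80
echo '[{"pos":[0,0,-2]},{"pos":[0,0,-8]},{"pos":[0,0,-16]},{"pos":[0,0,-20]},{"pos":[0,0,-20]}]' | python3 nudge.py
python3 - <<'E'
from h import *; import pickle
c=env.read_camera("wrist"); cv2.imwrite('pics/w3.png',c['image'][:,:,::-1]); print(tool()); pickle.dump(c,open("w3.pkl","wb"))
s=env.get_state(); print(s["wrist_force"],s["ft_torque"])
E
```

```text
clock: 3.38
tcp_pos: [0.5578, 0.2031, 0.2299]
orientation: [0.0, 0.643, 0.766, 0.0]
wrist_force: [-1.7, -0.7, 5.1]
finger_gap: 0.0158
grip_force: 78.9
clock: 4.0
tcp_pos: [0.5584, 0.2034, 0.3309]
orientation: [0.001, 0.643, 0.766, 0.001]
wrist_force: [0.4, -0.3, -1.1]
finger_gap: 0.0157
grip_force: 78.5
(array([0.55790701, 0.20326023, 0.32931842]), array([[-1.72175899e-01,  9.85066161e-01,  3.43631245e-04],
       [ 9.85066211e-01,  1.72175836e-01,  2.05413333e-04],
       [ 1.43180726e-04,  3.73866754e-04, -9.99999920e-01]]))
[-0.04999654  0.39383142 -2.26814336] [-0.02003787  0.02240142  0.02341104]
```

View pics/w3.png

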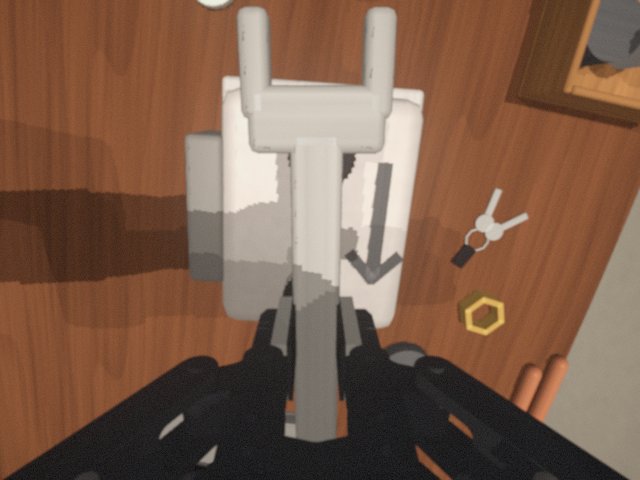

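Spanner is lifted level: shank column ~317 centred between the pads, jaw shoulder at row ~140, prong tips at (255,12) and (380,12). Next, over the tray with the jaw turned to tray +x.

```bash
python3 - <<'E'
from h import *; import pickle
c=pickle.load(open("w3.pkl","rb")); P,R=tool()
for p,z in [((316.5,140),.011),((255,10),.013),((380,10),.013),((317,300),.011)]: print((R.T@(plane(c,[p],P[2]-z)[0]-P)).round(4))
go((.4925,-.1805,.2),-1.527)
E
```

```text
[ 0.0713 -0.0001  0.011 ]
[ 0.1109 -0.0193  0.013 ]
[0.111  0.0197 0.013 ]
[0.012  0.0002 0.011 ]
row [np.float64(-0.3668), np.float64(-0.1306), np.float64(0.1292)] [ 0.  -0.   1.7] yaw now 0.173 tcp [0.5579 0.2033 0.3293]
```

In the tool's units: -0.36 m is -72, -0.13 m is -26, 1.7 rad is 17.

```bash
echo '[{"pos":[-72,-26,10],"turn_vec":[0,0,17]},{"pos":[-72,-26,10],"turn_vec":[0,0,17]},{"pos":[-72,-26,10],"turn_vec":[0,0,17]},{"pos":[-72,-26,10],"turn_vec":[0,0,17]},{"pos":[-72,-26,10],"turn_vec":[0,0,17]},{"pos":[-72,-26,10],"turn_vec":[0,0,17]},{"pos":[-72,-26,10],"turn_vec":[0,0,17]},{"pos":[-72,-26,10],"turn_vec":[0,0,17]}]' | python3 nudge.py
```

```text
clock: 5.05
tcp_pos: [0.4901, -0.1751, 0.277]
orientation: [-0.001, 0.993, 0.117, -0.002]
wrist_force: [-0.1, 0.0, -1.7]
finger_gap: 0.0156
grip_force: 78.7
```

```bash
python3 -c "
from h import *
go((.4925,-.1805,.25),-1.527)"
echo '[{"pos":[0,0,4],"turn_vec":[0,0,1]},{"pos":[0,0,6],"turn_vec":[0,0,2]},{"pos":[0,0,6],"turn_vec":[0,0,2]},{"pos":[0,0,6],"turn_vec":[0,0,2]}]' | python3 nudge.py
python3 - <<'E'
from h import *; import pickle
go((.4925,-.1805,.25),-1.527)
c=env.read_camera("wrist"); cv2.imwrite('pics/w4.png',c['image'][:,:,::-1]); pickle.dump(c,open("w4.pkl","wb")); print(env.get_state()["joint_pos"])
E
```

```text
row [np.float64(0.0011), np.float64(0.0059), np.float64(0.027)] [-0.003  0.003  0.191] yaw now -1.336 tcp [ 0.4901 -0.1751  0.277 ]
clock: 5.55
tcp_pos: [0.4913, -0.1736, 0.249]
orientation: [-0.0, 1.0, 0.023, -0.0]
wrist_force: [0.2, 0.3, -2.1]
finger_gap: 0.0157
grip_force: 78.7
row [np.float64(0.0009), np.float64(0.0069), np.float64(-0.001)] [-0.001  0.001  0.002] yaw now -1.525 tcp [ 0.4913 -0.1736  0.249 ]
[-4.93823793e-01  2.10629128e-01 -9.98822213e-02  1.26056727e+00
  1.19521124e-04  2.60252260e+00]
```

View pics/w4.png

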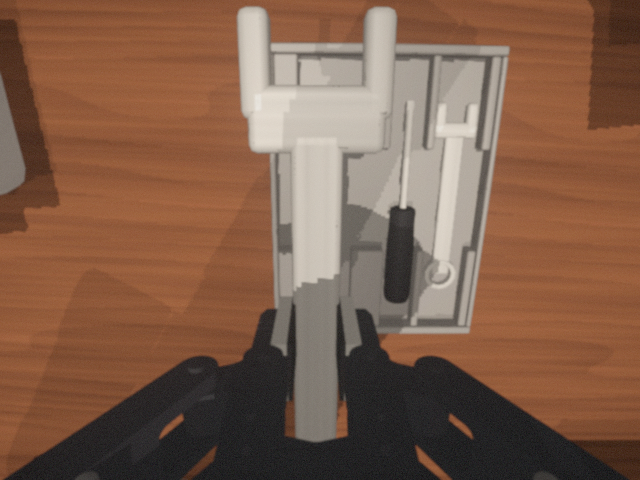

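The tray lies below the held spanner: rim corners at (271,44), (508,48) and (470,331), left rim edge down to about (279,300). Jaw points to the wide end; the small spanner and screwdriver lie undisturbed at the right.

```bash
python3 - <<'E'
from h import *; import pickle
c=pickle.load(open("w4.pkl","rb"))
P=plane(c,[(271,44),(508,48),(470,331)],.024)[:,:2]; print(P.round(4))
C,B,A=P
print("lenBA",np.linalg.norm(B-A),"CB",np.linalg.norm(B-C),"yaw",np.arctan2(*(B-A)[::-1]),np.arctan2(*(C-B)[::-1])-np.pi/2)
m=(A+C)/2; yaw=np.arctan2(*(B-A)[::-1]); s=m+.046*np.array([-np.sin(yaw),np.cos(yaw)]); print("centre",m,"slot",s)
# height: same corners in scene view
d=pickle.load(open("d0.pkl","rb"))["scene"]
Y=lambda u,v:(218+u/3,120+(v-300)/3)
for a,b in [((271,44),Y(150,590)),((508,48),Y(25,452)),((470,331),Y(248,320))]: print(tri([c,d],[a,b]))
# rim edges along a row
g=c["image"].astype(int).sum(2)//3
print(g[200,262:296]); print(g[36:62,440])
# tray outline mask: greyish pixels
im=c["image"].astype(int); m=((im.max(2)-im.min(2))<25).astype(np.uint8)
for r in (160,200,240): print(r,[x for x in range(440,520) if m[r,x]][-1])
E
```

```text
[[ 0.6219 -0.1316]
 [ 0.6293 -0.3257]
 [ 0.3646 -0.3386]]
lenBA 0.2650008477692539 CB 0.194300445934099 yaw 0.048634029841128065 0.03827779951797172
centre [ 0.49324457 -0.23509901] slot [ 0.49100829 -0.1891534 ]
(array([ 0.62307244, -0.12875732,  0.00671696]), [np.float64(0.0016), np.float64(0.0016)])
(array([ 0.63099997, -0.33122623,  0.00712535]), [np.float64(0.0022), np.float64(0.0022)])
(array([ 0.35388733, -0.34845419,  0.00088338]), [np.float64(0.0027), np.float64(0.0027)])
[101 107  98 102 103 104 103 101 110 129 143 148 148 130 108  92  94 114
 144 156 160 161 160 161 160 159 159 157 151 155 161 174 181 186]
[ 93  94  91  92  92  87  87  94 112 135 148 153 155 153 153 150 141 128
 111 112 131 138 141 142 140 142]
160 493
200 487
240 481
```

```bash
python3 -c "
from h import *
go((.491,-.187,.10),-1.527)"
echo '[{"pos":[0,2.6,10]},{"pos":[0,2.6,20]},{"pos":[0,2.6,27]},{"pos":[0,2.6,29.8]},{"pos":[0,2.6,29.8]},{"pos":[0,2.6,29.8]}]' | python3 nudge.py
python3 - <<'E'
from h import *; import pickle
go((.491,-.187,.10),-1.527)
c=env.read_camera("wrist"); cv2.imwrite('pics/w5.png',c['image'][:,:,::-1]); pickle.dump(c,open("w5.pkl","wb"))
E
```

```text
row [np.float64(-0.0011), np.float64(0.0133), np.float64(0.1494)] [-0.     0.     0.001] yaw now -1.526 tcp [ 0.4916 -0.1737  0.2494]
clock: 6.35
tcp_pos: [0.4935, -0.1875, 0.1022]
orientation: [0.001, 1.0, 0.022, 0.001]
wrist_force: [-0.0, -0.3, -2.2]
finger_gap: 0.0158
grip_force: 78.6
row [np.float64(-0.0024), np.float64(-0.0006), np.float64(0.0022)] [ 0.002 -0.003  0.   ] yaw now -1.527 tcp [ 0.4935 -0.1875  0.1022]
```

View pics/w5.png

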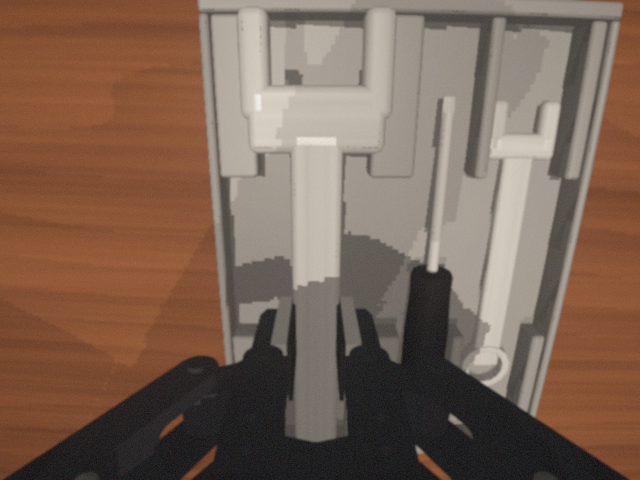

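The wide-end blocks are clear: left block's inner lower corner at (258,176), right block's at (370,176), rim corners (199,5) and (620,9). The jaw hangs roughly between them.

```bash
python3 - <<'E'
from h import *; import pickle
c=pickle.load(open("w5.pkl","rb")); w4=pickle.load(open("w4.pkl","rb"))
L,R_,K=plane(c,[(258,176),(370,176),(413,176)],.022)[:,:2]; print(L,R_,K,np.linalg.norm(L-R_),"(58)",np.linalg.norm(K-R_))
C,B=plane(c,[(199,3),(621,6)],.024)[:,:2]; print(C,B,np.linalg.norm(B-C),"(200)",np.arctan2(*(C-B)[::-1])-np.pi/2)
print("rim height by 2 views",tri([w4,c],[(270,43),(199,3)]),tri([w4,c],[(510,45.5),(621,6)]))
yaw=.045; u=np.array([np.cos(yaw),np.sin(yaw)]);v=np.array([-u[1],u[0]])
print("slot from blocks",(L+R_)/2-.05*u,"from rim",(B+C)/2-.135*u+.046*v)
g=c["image"].astype(int).sum(2)//3; print(g[165,205:262]); print(g[165,362:420]); print(g[168:184,240],g[168:184,395])
E
```

```text
[ 0.54023516 -0.15595213] [ 0.5427996  -0.21398361] [ 0.54385206 -0.2363663 ] 0.05808811420738522 (58) 0.02240742762773489
[ 0.61903609 -0.12893495] [ 0.62918181 -0.32545378] 0.19678055740303385 (200) 0.051581453549965905
rim height by 2 views (array([ 0.62072632, -0.12992625,  0.02447944]), [np.float64(0.002), np.float64(0.002)]) (array([ 0.632142  , -0.33110688,  0.0156664 ]), [np.float64(0.0007), np.float64(0.0007)])
slot from blocks [ 0.49156799 -0.18721711] from rim [ 0.48717631 -0.18731388]
[103  97  96 105 120 139 152 155 154 153 146 137 120 101 104 125 151 163
 167 170 171 172 173 171 172 172 172 172 174 172 172 174 172 174 172 174
 174 172 171 174 175 175 172 173 176 172 175 176 172 167 152 137 112  94
  83  83  88]
[153 151 155 145 125  99  82  89 108 125 137 145 151 153 150 151 154 151
 149 152 152 151 151 148 149 150 150 149 151 148 148 149 152 147 146 149
 148 146 149 148 149 148 146 145 147 144 148 145 144 143 137 130 137 145
 147 146 146 147]
[170 175 172 174 172 170 166 150 142 148 157 159 155 150 151 152] [146 149 148 148 150 149 148 139 128 129 138 146 151 152 149 148]
```

In the tool's units: 0.05 m is 10, 0.069 m is 13.8.

```bash
echo '[{"pos":[-0.4,-0.2,4]},{"pos":[-0.4,-0.2,7]},{"pos":[-0.4,-0.2,10]},{"pos":[-0.4,-0.2,12.4]},{"pos":[-0.4,-0.2,13.8]},{"pos":[-0.4,-0.2,13.8]},{"pos":[-0.4,-0.2,13.8]}]' | python3 nudge.py
python3 -c "
from h import *
go((.4908,-.187,.0265),-1.527)"
```

```text
clock: 7.28
tcp_pos: [0.4905, -0.1861, 0.0317]
orientation: [0.0, 1.0, 0.022, 0.0]
wrist_force: [-0.3, -0.0, -1.6]
finger_gap: 0.0155
grip_force: 78.7
row [np.float64(0.0003), np.float64(0.0009), np.float64(0.0052)] [ 0.    -0.001  0.   ] yaw now -1.527 tcp [ 0.4905 -0.1861  0.0317]
```

In the tool's units: 0.005 m is 1, 0.004 m is 0.8.

```bash
echo '[{"pos":[0,0.2,0.4]},{"pos":[0,0.2,0.8]},{"pos":[0,0.2,1]},{"pos":[0,0.2,1]}]' | python3 nudge.py; echo '[{},{},{},{}]' | python3 nudge.py 0.05
```

```text
clock: 7.78
tcp_pos: [0.4902, -0.1869, 0.0266]
orientation: [0.0, 1.0, 0.022, 0.0]
wrist_force: [-0.8, -0.3, -0.3]
finger_gap: 0.0155
grip_force: 79.9
clock: 8.28
tcp_pos: [0.4902, -0.1869, 0.0265]
orientation: [-0.0, 1.0, 0.022, 0.0]
wrist_force: [-0.4, -0.7, 0.2]
finger_gap: 0.0503
grip_force: 0.0
```

```bash
echo '[{"pos":[0,0,-4]},{"pos":[0,0,-12]},{"pos":[0,0,-24]},{"pos":[0,0,-36]},{"pos":[0,0,-44]},{"pos":[0,0,-44]},{"pos":[0,0,-44]}]' | python3 nudge.py
python3 - <<'E'
from h import *; import pickle
c=env.read_camera("wrist"); cv2.imwrite('pics/w6.png',c['image'][:,:,::-1]); pickle.dump(c,open("w6.pkl","wb")); print(tool()[0],env.get_state()["joint_pos"])
E
```

```text
clock: 9.15
tcp_pos: [0.4899, -0.1867, 0.2457]
orientation: [-0.0, 1.0, 0.022, -0.0]
wrist_force: [-0.1, 0.4, -0.5]
finger_gap: 0.0503
grip_force: 0.0
[ 0.48945101 -0.1864824   0.244974  ] [-5.17420460e-01  2.18500119e-01 -1.00667207e-01  1.25410256e+00
  1.09725608e-04  2.58036568e+00]
```

View pics/w6.png

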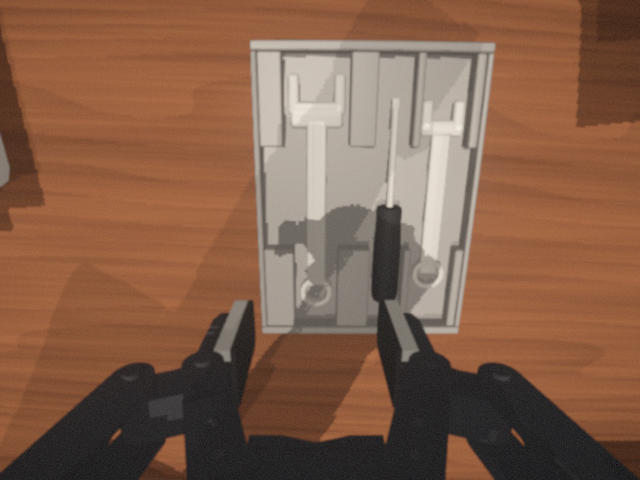

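The spanner lies free in its slot: prong tips (294,76)/(340,75), ring (316,291), blocks either side clear; screwdriver and small spanner in place. Quick numeric check, then on to the inlet.

```bash
python3 - <<'E'
from h import *; import pickle
c=pickle.load(open("w6.pkl","rb"))
a,b,r=plane(c,[(294,74),(340,73),(316,291)],.014)[:,:2]; m=(a+b)/2; d=m-r; L=np.linalg.norm(d); print(m,r,L,np.arctan2(d[1],d[0]),"origin",r+d/L*.094, m-d/L*.11)
l,k=plane(c,[(283,146),(351,146)],.022)[:,:2]; u=np.array([1,.045]); print("slot",(l+k)/2-.05*u,np.linalg.norm(l-k))
go((.5535,.215,.36),1.87); go((.5535,.215,.36),-1.27)
E
```

```text
[ 0.60026176 -0.18325374] [ 0.3984507  -0.19138372] 0.20197475203657286 0.040263345881896784 origin [ 0.49237452 -0.18759999] [ 0.49035091 -0.18768151]
slot [ 0.49090753 -0.18816766] 0.059034014572750364
row [np.float64(0.0813), np.float64(-0.3985), np.float64(-0.1146)] [3.000e-03 2.000e-03 2.886e+00] yaw now -1.527 tcp [ 0.4895 -0.1865  0.245 ]
row [np.float64(0.0813), np.float64(-0.3985), np.float64(-0.1146)] [-0.002  0.002 -0.257] yaw now -1.527 tcp [ 0.4895 -0.1865  0.245 ]
```

The manual's scale: shifts go in units of 5 mm and turns go in units of 0.1 rad. Converting my numbers, -0.398 m is -79.6, -0.115 m is -23, -1.5 rad is -15.

```bash
echo '[{"pos":[2,-10,-12],"turn_vec":[0,0,-1.8]},{"pos":[16,-79.6,-23],"turn_vec":[0,0,-15]},{"pos":[16,-79.6,-23],"turn_vec":[0,0,-15]},{"pos":[16,-79.6,-23],"turn_vec":[0,0,-15]},{"pos":[16,-79.6,-23],"turn_vec":[0,0,-15]},{"pos":[16,-79.6,-23],"turn_vec":[0,0,-15]},{"pos":[16,-79.6,-23],"turn_vec":[0,0,-15]},{"pos":[16,-79.6,-23],"turn_vec":[0,0,-15]}]' | python3 nudge.py 0.07
python3 -c "
from h import *
go((.5535,.215,.36),1.87); print(env.get_state()['joint_pos'])"
```

```text
clock: 10.2
tcp_pos: [0.5525, 0.2183, 0.3592]
orientation: [-0.001, 0.715, 0.699, -0.001]
wrist_force: [0.2, 0.1, 0.7]
finger_gap: 0.0699
grip_force: 0.0
row [np.float64(-0.0033), np.float64(0.0011), np.float64(-0.0008)] [-0.002 -0.003 -1.893] yaw now -0.023 tcp [0.5525 0.2183 0.3592]
[2.40851051e-01 3.56067696e-01 3.63613210e-01 1.58129209e+00
 7.94019681e-04 1.83422642e+00]
```

```bash
cat > cap.py <<'E'
from h import *; import pickle,sys
c=env.read_camera("wrist"); pickle.dump(c,open(sys.argv[1]+".pkl","wb")); cv2.imwrite(f"pics/{sys.argv[1]}.png",c["image"][:,:,::-1])
im=c["image"]; m=(im.max(2)<75).astype(np.uint8); m=cv2.morphologyEx(m,cv2.MORPH_OPEN,np.ones((5,5)))
n,l,st,ce=cv2.connectedComponentsWithStats(m)
for i in range(1,n):
    if 800<st[i,4]<40000:
        (x,y),r=cv2.minEnclosingCircle(np.argwhere(l==i)[:,::-1].astype(np.float32))
        print(st[i],ce[i].round(1),"z.197",plane(c,[ce[i]],.197)[0].round(4),"circ",round(x,1),round(y,1),round(r,1))
print("expect",proj(c,[(.553,.257,.197),(.5635,.155,.197)]).round(1))
E
python3 cap.py c1
echo '[{"pos":[-12,0,0]},{"pos":[-12,0,0]},{"pos":[-12,0,0]},{"pos":[-12,0,0]}]' | python3 nudge.py; python3 cap.py c2
```

```text
[  82  244   35   72 1001] [ 99.9 281.7] z.197 [0.375  0.1726 0.197 ] circ 100.0 279.5 38.9
[ 310  276   50   58 2406] [334.  304.7] z.197 [0.5643 0.1488 0.197 ] circ 333.4 304.6 29.4
expect [[317.3 171.5]
 [332.9 297.8]]
clock: 10.75
tcp_pos: [0.5505, 0.1545, 0.3609]
orientation: [-0.0, 0.719, 0.695, -0.0]
wrist_force: [0.6, 0.1, 0.0]
finger_gap: 0.07
grip_force: 0.0
[506   7 121  10 904] [567.3  11.8] z.197 [0.7218 0.2946 0.197 ] circ 566.0 11.0 60.0
[ 307  201   56   59 2636] [334.3 229.9] z.197 [0.5634 0.1479 0.197 ] circ 334.7 229.6 30.0
[  28  217  150   87 7088] [118.6 255.9] z.197 [0.3921 0.1323 0.197 ] circ 100.6 257.1 76.5
[ 186  232   68   49 1448] [219.3 263.2] z.197 [0.472  0.1235 0.197 ] circ 219.8 265.8 34.5
expect [[315.8  77.8]
 [334.3 221. ]]
```

```bash
python3 - <<'E'
from h import *; import pickle
a,b=[pickle.load(open(f"c{i}.pkl","rb")) for i in (1,2)]
o=np.hstack([crop(a["image"],235,105,130,200,3),crop(b["image"],235,20,130,200,3)]); cv2.imwrite("pics/cc.png",o)
E
```

```text
(no output)
```

View pics/cc.png

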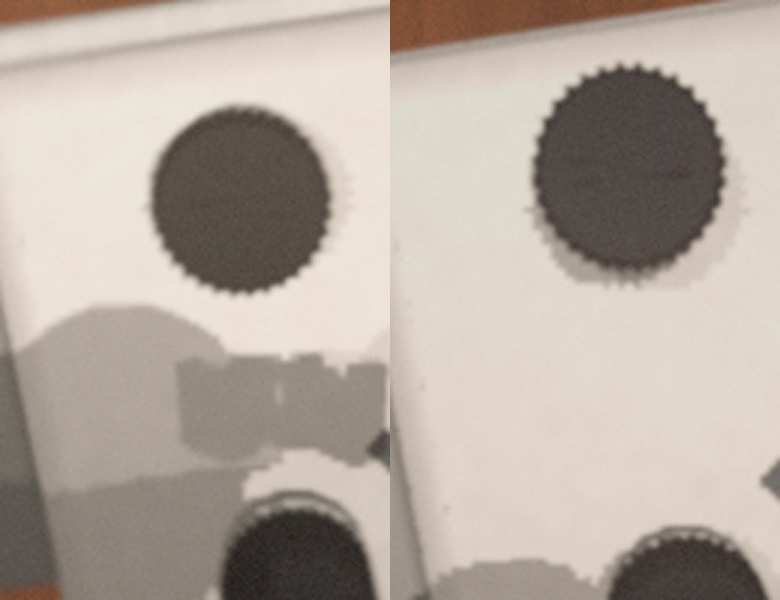

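Inlet cap crown: crop centres (241,200) left and (630,166) right, i.e. pixels (315.3,171.7) and (315,75.3).

```bash
python3 - <<'E'
from h import *; import pickle
a,b=[pickle.load(open(f"c{i}.pkl","rb")) for i in (1,2)]
p,q=(315.3,171.7),(315,75.3)
print(tri([a,b],[p,q]),plane(a,[p],.209),plane(b,[q],.209))
go((.553,.257,.26),1.87)
E
```

```text
(array([0.5520637 , 0.25798537, 0.20466482]), [np.float64(0.0004), np.float64(0.0004)]) [[0.55166138 0.2586373  0.209     ]] [[0.552506   0.25760632 0.209     ]]
row [np.float64(0.1023), np.float64(-0.001), np.float64(0.1011)] [-0.000e+00 -1.000e-03 -1.905e+00] yaw now -0.035 tcp [0.5505 0.1547 0.361 ]
```

In the tool's units: 0.103 m is 20.6, 0.08 m is 16, -1.5 rad is -15.

```bash
echo '[{"pos":[10,0,4],"turn_vec":[0,0,-1.8]},{"pos":[20.6,-0.4,16],"turn_vec":[0,0,-15]},{"pos":[20.6,-0.4,16],"turn_vec":[0,0,-15]},{"pos":[20.6,-0.4,16],"turn_vec":[0,0,-15]},{"pos":[20.6,-0.4,16],"turn_vec":[0,0,-15]},{"pos":[20.6,-0.4,16],"turn_vec":[0,0,-15]},{"pos":[20.6,-0.4,16],"turn_vec":[0,0,-15]},{"pos":[20.6,-0.4,16],"turn_vec":[0,0,-15]}]' | python3 nudge.py 0.07
echo '[{"turn_vec":[0,0,-1.8]},{"turn_vec":[0,0,-3.6]},{"turn_vec":[0,0,-4]},{"turn_vec":[0,0,-4]}]' | python3 nudge.py
python3 -c "
from h import *
go((.552,.258,.2),1.87); print(env.get_state()['joint_pos'])"
```

```text
clock: 11.8
tcp_pos: [0.5519, 0.2581, 0.2813]
orientation: [-0.0, 0.053, 0.999, 0.0]
wrist_force: [-0.4, -0.0, -1.2]
finger_gap: 0.0697
grip_force: 0.0
clock: 12.3
tcp_pos: [0.552, 0.258, 0.2813]
orientation: [-0.0, -0.143, 0.99, 0.0]
wrist_force: [0.6, -0.3, -1.2]
finger_gap: 0.0702
grip_force: 0.0
row [np.float64(-0.0001), np.float64(0.0), np.float64(0.0813)] [ 0.    -0.    -0.012] yaw now 1.858 tcp [0.552  0.258  0.2813]
[3.05429170e-01 3.77311882e-01 2.05578232e-01 1.39911121e+00
 1.27111508e-04 1.80378125e-02]
```

```bash
echo '[{"pos":[0,0,6]},{"pos":[0,0,11]},{"pos":[0,0,14.6]},{"pos":[0,0,16.2]},{"pos":[0,0,16.2]},{"pos":[0,0,16.2]}]' | python3 nudge.py
echo '[{},{},{},{},{}]' | python3 nudge.py 0.0 90
python3 -c "
from h import *
print(env.get_state()['ft_torque']); print(tool()[0])"
```

```text
clock: 13.05
tcp_pos: [0.5527, 0.2575, 0.2014]
orientation: [0.001, -0.143, 0.99, 0.0]
wrist_force: [-0.2, -0.6, 1.0]
finger_gap: 0.0697
grip_force: 0.0
clock: 13.68
tcp_pos: [0.5526, 0.2574, 0.2018]
orientation: [0.001, -0.143, 0.99, 0.0]
wrist_force: [-1.2, -0.4, 6.4]
finger_gap: 0.0412
grip_force: 91.3
[-0.02226765  0.25331834 -0.03032449]
[0.55262111 0.25744172 0.20177562]
```

```bash
Q='from h import *
s=env.get_state(); R=tool()[1]; print("yaw %.3f"%np.arctan2(R[1,1],R[0,1]),"T",s["ft_torque"].round(2),"gap",s["finger_gap"])'
echo '[{"turn_vec":[0,0,-0.5]},{"turn_vec":[0,0,-1]},{"turn_vec":[0,0,-1]}]' | python3 nudge.py | grep force; python3 -c "$Q"
echo '[{"turn_vec":[0,0,-0.5]},{"turn_vec":[0,0,-1]},{"turn_vec":[0,0,-1]}]' | python3 nudge.py | grep force; python3 -c "$Q"
```

```text
wrist_force: [-0.5, 0.2, 4.9]
grip_force: 91.5
yaw 1.958 T [ 0.19  0.11 -0.05] gap 0.04166960400901909
wrist_force: [0.3, 2.2, 5.9]
grip_force: 91.4
yaw 2.056 T [ 0.4   0.19 -0.74] gap 0.041276945051095935
```

```bash
Q='from h import *
s=env.get_state(); R=tool()[1]; print("yaw %.3f"%np.arctan2(R[1,1],R[0,1]),"T",s["ft_torque"].round(2),"gap",s["finger_gap"])'
echo '[{"turn_vec":[0,0,-0.5]},{"turn_vec":[0,0,-0.5]}]' | python3 nudge.py | grep force; python3 -c "$Q"
echo '[{"turn_vec":[0,0,-0.5]},{"turn_vec":[0,0,-0.5]}]' | python3 nudge.py | grep force; python3 -c "$Q"
```

```text
wrist_force: [-0.8, 1.9, 5.7]
grip_force: 91.3
yaw 2.105 T [ 0.52  0.21 -1.13] gap 0.04137543531713454
wrist_force: [1.9, 7.2, 3.8]
grip_force: 92.3
yaw 2.159 T [ 1.46 -0.34  0.21] gap 0.04131689341412913
```

```bash
Q='from h import *
s=env.get_state(); R=tool()[1]; print("yaw %.3f"%np.arctan2(R[1,1],R[0,1]),"F",s["wrist_force"].round(1),"T",s["ft_torque"].round(2),"gap",s["finger_gap"])'
echo '[{"turn_vec":[0,0,-0.4]},{"turn_vec":[0,0,-0.4]}]' | python3 nudge.py >/dev/null; python3 -c "$Q"
echo '[{"turn_vec":[0,0,-0.4]},{"turn_vec":[0,0,-0.4]}]' | python3 nudge.py >/dev/null; python3 -c "$Q"
echo '[{"turn_vec":[0,0,-0.4]},{"turn_vec":[0,0,-0.4]}]' | python3 nudge.py >/dev/null; python3 -c "$Q"
```

```text
yaw 2.198 F [0.5 8.1 3.5] T [ 1.76 -0.21 -0.36] gap 0.04150488701550054
yaw 2.238 F [0.9 8.6 3.5] T [ 2.04 -0.   -0.76] gap 0.04090389890698824
yaw 2.277 F [0.3 9.1 3.7] T [ 2.21  0.02 -1.08] gap 0.04157286907847454
```

The anticlockwise turn builds torque against a stop (about −1.1 N m, then the pads slip). Regrip and try clockwise.

```bash
Q='from h import *
s=env.get_state(); R=tool()[1]; print("yaw %.3f"%np.arctan2(R[1,1],R[0,1]),"F",s["wrist_force"].round(1),"T",s["ft_torque"].round(2),"gap",s["finger_gap"],tool()[0])'
echo '[{},{},{}]' | python3 nudge.py 0.055 >/dev/null;python3 -c "$Q"
echo '[{},{},{},{}]' | python3 nudge.py 0 115 >/dev/null;python3 -c "$Q"
echo '[{"turn_vec":[0,0,0.5]},{"turn_vec":[0,0,1]},{"turn_vec":[0,0,1]}]' | python3 nudge.py >/dev/null; python3 -c "$Q"
echo '[{"turn_vec":[0,0,0.5]},{"turn_vec":[0,0,1]},{"turn_vec":[0,0,1]}]' | python3 nudge.py >/dev/null; python3 -c "$Q"
echo '[{"turn_vec":[0,0,0.5]},{"turn_vec":[0,0,1]},{"turn_vec":[0,0,1]}]' | python3 nudge.py >/dev/null; python3 -c "$Q"
```

```text
yaw 2.278 F [ 0.9 -0.5  0.7] T [ 0.04 -0.02  0.03] gap 0.054697061718357226 [0.55196968 0.25691918 0.20019499]
yaw 2.278 F [-3.8  3.5  4.8] T [ 0.72  0.99 -0.89] gap 0.040969491504070414 [0.55162793 0.25763726 0.20073938]
yaw 2.179 F [-4.4  0.   5.5] T [-0.06  1.05 -0.37] gap 0.04077115472059177 [0.55159718 0.25695919 0.20066575]
yaw 2.079 F [-5.5 -1.3  6.4] T [-0.25  1.21 -0.04] gap 0.04135146867940121 [0.55132878 0.25657111 0.20064919]
yaw 1.979 F [-6.1 -2.2  6.5] T [-0.43  1.25 -0.06] gap 0.0407157429508603 [0.55123146 0.25624995 0.2006551 ]
```

```bash
Q='from h import *
s=env.get_state(); R=tool()[1]; print("yaw %.3f"%np.arctan2(R[1,1],R[0,1]),"F",s["wrist_force"].round(1),"T",s["ft_torque"].round(2),"gap",s["finger_gap"],tool()[0])'
for i in 1 2 3; do :; done
echo '[{"turn_vec":[0,0,0.5]},{"turn_vec":[0,0,1]},{"turn_vec":[0,0,1.5]},{"turn_vec":[0,0,1.5]}]' | python3 nudge.py >/dev/null; python3 -c "$Q"
echo '[{"turn_vec":[0,0,0.5]},{"turn_vec":[0,0,1]},{"turn_vec":[0,0,1.5]},{"turn_vec":[0,0,1.5]}]' | python3 nudge.py >/dev/null; python3 -c "$Q"
echo '[{"turn_vec":[0,0,0.5]},{"turn_vec":[0,0,1]},{"turn_vec":[0,0,1.5]},{"turn_vec":[0,0,1.5]}]' | python3 nudge.py >/dev/null; python3 -c "$Q"
```

```text
yaw 1.829 F [-7.5 -2.3  7.2] T [-0.32  1.42  0.04] gap 0.041151892863572834 [0.5509403  0.25637369 0.20069794]
yaw 1.680 F [-6.7 -1.6  6.8] T [-0.16  1.45  0.06] gap 0.04107821720221538 [0.55072221 0.2566615  0.20069653]
yaw 1.530 F [-8.3 -1.   6.9] T [0.05 1.51 0.08] gap 0.04087885505120509 [0.55057235 0.25695444 0.20070179]
```

```bash
Q='from h import *
s=env.get_state(); R=tool()[1]; print("yaw %.3f"%np.arctan2(R[1,1],R[0,1]),"F",s["wrist_force"].round(1),"T",s["ft_torque"].round(2),"gap",s["finger_gap"],tool()[0])'
echo '[{"pos":[0,0,-0.1],"turn_vec":[0,0,1]},{"pos":[0,0,-0.1],"turn_vec":[0,0,2]},{"pos":[0,0,-0.2],"turn_vec":[0,0,3]},{"pos":[0,0,-0.2],"turn_vec":[0,0,3]}]' | python3 nudge.py >/dev/null; python3 -c "$Q"
echo '[{"pos":[0,0,-0.1],"turn_vec":[0,0,1]},{"pos":[0,0,-0.1],"turn_vec":[0,0,2]},{"pos":[0,0,-0.2],"turn_vec":[0,0,3]},{"pos":[0,0,-0.2],"turn_vec":[0,0,3]}]' | python3 nudge.py >/dev/null; python3 -c "$Q"
echo '[{"pos":[0,0,-0.1],"turn_vec":[0,0,1]},{"pos":[0,0,-0.1],"turn_vec":[0,0,2]},{"pos":[0,0,-0.2],"turn_vec":[0,0,3]},{"pos":[0,0,-0.2],"turn_vec":[0,0,3]}]' | python3 nudge.py >/dev/null; python3 -c "$Q"
```

```text
yaw 1.230 F [-6.9  2.9  2.8] T [ 0.63  1.33 -0.  ] gap 0.04076373943270115 [0.55034596 0.25767238 0.2007686 ]
yaw 0.930 F [-5.8  5.4 -1.2] T [1.12 1.11 0.07] gap 0.040994741672543994 [0.55035475 0.2583344  0.20110795]
yaw 0.631 F [-3.4  8.3 -2.4] T [1.63 0.86 0.12] gap 0.04071718651500559 [0.55074633 0.25901856 0.20213546]
```

```bash
Q='from h import *
s=env.get_state(); R=tool()[1]; print("yaw %.3f"%np.arctan2(R[1,1],R[0,1]),"F",s["wrist_force"].round(1),"T",s["ft_torque"].round(2),"gap",s["finger_gap"],tool()[0])'
echo '[{"turn_vec":[0,0,0.5]},{"pos":[0,0,-0.2],"turn_vec":[0,0,1]},{"pos":[0,0,-0.4],"turn_vec":[0,0,1]},{"pos":[0,0,-0.6],"turn_vec":[0,0,1]}]' | python3 nudge.py >/dev/null; python3 -c "$Q"
echo '[{"pos":[0,0,-0.2]},{"pos":[0,0,-0.4]},{"pos":[0,0,-0.6]},{"pos":[0,0,-0.6]}]' | python3 nudge.py >/dev/null; python3 -c "$Q"
```

```text
yaw 0.531 F [-1.8  9.  -5.6] T [ 1.78  0.3  -0.01] gap 0.04104837190801911 [0.55147802 0.25928869 0.20480575]
yaw 0.532 F [-2.1  8.4 -4.6] T [ 1.72  0.4  -0.01] gap 0.04079513975040791 [0.55140797 0.25932692 0.20791591]
```

```bash
echo '[{"pos":[0,0,-1.2]},{"pos":[0,0,-2.8]},{"pos":[0,0,-5]},{"pos":[0,0,-8]},{"pos":[0,0,-11]},{"pos":[0,0,-13]},{"pos":[0,0,-13]},{"pos":[0,0,-13]}]' | python3 nudge.py
python3 - <<'E'
from h import *
print(env.get_state()["ft_torque"])
ims=[crop(env.read_camera(n)["image"],x,y,130,100,3) for n,x,y in (("scene",300,190),("side",237,200))]
cv2.imwrite("pics/fin.png",np.vstack([np.hstack(ims),cv2.resize(env.read_camera("wrist")["image"][:,:,::-1],(780,585))[:300]]))
E
```

```text
clock: 22.68
tcp_pos: [0.552, 0.2572, 0.2741]
orientation: [-0.0, 0.498, 0.867, -0.0]
wrist_force: [-0.1, -1.0, -0.7]
finger_gap: 0.0406
grip_force: 117.0
[0.00683755 0.02124524 0.04111613]
```

```bash
python3 -c "
from workcell import env
s=env.get_state(); print(s['finger_gap'],s['grip_force'],s['clock']); print(env.hand_in())"
```

```text
0.040884978348956505 116.99493397492915 22.825
the job is handed in; nothing more can be done
None
```

I've handed the job in at 22.8 s: the spanner is back in its slot and let go, and the inlet cap, which turned out to have a left-hand thread (loosened clockwise), is off and held about 7 cm above its seat over its port, going by grip and position readings since my picture allowance was used up; the result wasn't reported back.

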